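# Release the ratchet stay and shut the centrifuge lid

## Task

The centrifuge is loaded and its lid is propped open by the toothed ratchet stay. Press the red pawl tab down with the fingertips until the pawl clicks over and stays clear of the teeth, then push the lid's front edge down past the teeth, gently and without slamming or raising it, until the lid is fully shut. Grip and pick up nothing, leave the things around the machine where they stand, and finish clear of the machine.

Things in the scene. Friction and masses are not known exactly. Their poses are not given: they have to be found in the camera images.
- centrifuge: compact bench centrifuge, a beige housing 310 mm deep (x), 250 wide (y), 150 high, fixed to the bench. Origin: centre of its underside; x points from its control panel to its rear, z up. The lid is hinged across it 60 mm behind the middle and opens upward. The ratchet stands at the -y rear corner: steel toothed quadrant on the lid and, behind it, a bracket with the pawl
- lid_hinge (a point): point on the lid's hinge axis, in the middle of the machine, 160 mm above the bench (housing x = +60 mm, y = 0). Fixed to the housing, with the housing's axes; the hinge axis is its y
- lid (a joint): lid angle in rad: 0 = fully shut (on a slightly springy stop), raised by 0.49 to 0.91 at the start, grows as it opens. The hinge is stiff: the lid stays where it is left. With the pawl free, about 1 to 4 N square to the lid at its front edge lowers it; with the pawl engaged it sinks 0.2 rad more at most and stands hard on a tooth. The teeth reach down to 0.33 rad
- lid_front (a point): centre of the top face of the lid's cream front bar, 36 mm wide (18 to either side of it), 196 long; at (-180, 0, +6) mm in the lid_hinge frame when shut. Turns with the lid: x towards the hinge, y along the bar, z square to its top. The lid is a frame 14 mm thick round a smoked clear window, whose 27 mm high dome begins 16 mm from this point; short black lip in front
- pawl (a joint): pawl angle in rad: 0 = nose fully between the teeth, up to 0.17 = nose resting on a tooth (both engaged), 0.5 = tab fully down, pawl free (on a stop). A see-saw with an over-centre spring: past 0.27 it snaps to the free side and stays there by itself. Pressing takes about 3 N at the tab's middle
- pawl_tab (a point): centre of the top of the red thumb tab, 30 mm (x) by 34 (y) by 6 thick; at (+77, -106, +77) mm in the lid_hinge frame and level with the pawl at 0, 18 mm lower and sloping down to the rear when fully pressed. Turns with the pawl. Nothing stands above or behind it; the steel cheeks of the bracket, 73 mm above the hinge axis, end 25 mm in front of it
- pawl_pivot (a point): centre of the pawl's pivot pin on the bracket, parallel to the hinge axis; at (+42, -106, +68) mm in the lid_hinge frame. The tab's centre is 35 mm behind and 9 mm above it, the nose 42 mm in front of it
- stain_jar: bystander: small amber jar with black cap, 34 mm across, 48 mm tall, standing on the centrifuge's rear deck at the end away from the pawl; origin at its underside
- tube_rack: bystander: blue rack of capped tubes, 75 x 200 x 107 mm; origin at the centre of its underside
- spray_bottle: bystander: white bottle, 68 mm across, 190 mm tall; origin at the centre of its underside
- beaker: bystander: glass beaker, 72 mm across, 95 mm tall; origin at the centre of its underside
- petri_stack: bystander: stack of four dishes, 90 mm across, 60 mm tall; origin at the centre of its underside
- slide_box: bystander: green slide box, 85 x 180 x 30 mm; origin at the centre of its underside
- timer: bystander: small white bench timer, 62 mm tall; origin at the centre of its underside

How it is judged:
By the outcome, as a careful person would: the job done as asked, in the order asked, and still so for the second after the job is handed in, with the robot touching nothing.
It also fails if it takes over 48 s, if anything falls off the work surface, if the arm or the gripper's body presses on something with over 40 N, if the wrist force passes 120 N, or if a joint passes its speed limit or range.

## Robot

A 6-joint arm with a two-finger parallel gripper is mounted at the origin on the work surface. World frame = base frame: x ahead of the robot, y to its left, z up, the work surface at z = 0. Lengths are in m, angles in rad, forces in N, time in s.
With the tool pointing down it reaches from about 0.3 to 0.875 m from the base axis. Payload 6.4 kg.
Tool frame: the origin (TCP) lies midway between the tips of the shut fingers; the grasp point (between the pads) lies 19 mm behind it (ctrl.pinch_z is the distance from the TCP to the grasp point, in m); z points along the fingers, y is the line along which they close (so a half turn about z gives the same grasp; the last joint's range is limited). The gripper opens to 85 mm and grips with 20 to 120 N. Pads are 22 mm wide; open, the fingers measure 114 mm over their backs; the gripper's body (76 mm by 85 mm) begins 54 mm behind the grasp point. The pads swing forward as they close: fully open they stand 13 mm farther back than shut.
Start: joints at [-1.544, 0.181, 1.607, -0, 1.354, -0.206], TCP at [0.133, -0.559, 0.231] pointing down, gripper open.
Joint ranges: [-2.99, 2.99], [-0.89, 2.07], [0.3, 2.58], [-1.14, 4.28], [0, 2.63], [-3.12, 3.12]. Speed limits (rad/s): [2.57, 2.57, 3.01, 3.14, 3.14, 3.14].

## Interface

Orientations are given as a unit quaternion [w, x, y, z].
In Python, from bench import ctrl gives the robot as it stands.
- The arm moves only by the tool apply_moves, never from a script. Its argument "moves" is a list of rows, each an object with "jaw": the opening, from 0 (shut) to 1 (fully open); "offset": the shift along the tool's x, y, z in mm, a list of three; "rot": the turn, a rotation vector about the tool's x, y, z in degrees, a list of three. In form: [{"jaw": jaw, "offset": [dx, dy, dz], "rot": [ax, ay, az]}, ...]. A call has exactly 5 rows; each row shifts and turns the commanded pose from where the row before left it, along the tool's axes as they then stand; what a row does not reach is not made up. A row lasts 1/8 s, in which the tool goes at most 62.5 mm and 10.7 degrees, less where a joint would pass 70% of its speed; a pose out of reach is approached as far as the arm can. A call is refused whole if a number of a shift passes 62.5 or a number of a turn 10.7, either way. A call with a gripper value outside its range is refused whole. The fingers move at their own pace and stop on an object; the grip force is fixed at half the most. Time passes only in rows, so rows that do not move let the fingers close, or fill a call up. It gives the time, the measured TCP pose, the force, the opening and the grip force at its end, in the units of the state.
- ctrl.get_obs(): the state, without advancing time (a new reading comes with each control period).
- ctrl.camera(name): name is "scene" or "side" or "wrist"; returns (picture, depth): 420x560x3 uint8, red, green, blue; 420x560 float32, m along the optical axis (not along the pixel's ray), 0 where there is no reading.
- ctrl.camera_params(name): a dict with "K" (3x3 intrinsics, pixels), "cam_to_world" (4x4, takes a point from camera to world coordinates); the wrist camera has in their place "mount" (4x4, takes a point from camera to tool coordinates, whose origin is the TCP and whose axes are the flange's). Camera axes: x right, y down, z forward; pixel columns grow to the right and rows downward; lengths in m; the calibration is good to about 2 mm. A picture is of the moment at which its call begins: read the wrist's pose just before it. camera_params takes no time and is no camera call.
- ctrl.hand_in(): hands the job in; it is judged then, once.
Trained networks look in the newest picture that a camera, given by its name, has taken for a name from the list of things; names that differ only in an ending like _2 or _b are one class to them, and where a whole thing is asked for, a point or a joint stands for the part that bears it (a point fixed in the world has none). Each returns a list of dicts, best first, with "score" (0 to 1); they miss things now and then, are a little off and sometimes report something else, mostly with a low value. They report only what shows in the picture. A call takes as long as a camera call.
- ctrl.outline_of(camera, target): "region" (420x560 bool, what is visible of it) and "position" ([column, row] in pixels, amid what is visible of it).
The state is a dict: "time_s": time; "q": joint angles; "dq": joint speeds; "joint_efforts": joint torques, N m; "eef_pos": TCP position; "eef_rot": TCP orientation; "wrist_force": force on the tool from outside, world axes, zero at the start; "torque": the same for the moment, N m; "opening": opening from 0.0 (shut) to 1.0 (fully open); "grasp_force": force on a finger pad.
Only numpy, scipy, OpenCV 4.12 (cv2) and the standard library are available. Lean on these libraries where they do the work, as an engineer would, in place of code of your own. Each camera call takes 0.05 s, during which the arm holds its last target. There are 200 camera calls.

## Working session

There is one attempt and no reset: what is moved stays moved. The work goes in short steps, Python scripts to look and compute and a tool call to move; the robot and the scene stay as the last step left them, time stands still between calls to the robot, and variables do not carry over. Pictures are saved under pics/ and viewed, at most 10 in all, crops included, and the job is handed in when it is done.

Besides the shell and the picture viewer there is one more tool, called after "Request:" in YAML: its name, and indented under it one key for each argument. apply_moves: Moves the arm, as the interface text tells. Its arguments: {"type":"object","properties":{"moves":{"type":"array"}},"required":["moves"]}

```bash
mkdir -p pics; ls
cat > h.py <<'E'
import numpy as np, cv2
from scipy.spatial.transform import Rotation as R
from bench import ctrl
def pts(cam,depth,mask,T=None):
    p=ctrl.camera_params(cam);K=np.array(p["K"]);T=np.array(p["cam_to_world"]) if T is None else T
    v,u=np.nonzero(mask&(depth>0));z=depth[v,u]
    P=np.stack([(u-K[0,2])/K[0,0]*z,(v-K[1,2])/K[1,1]*z,z],1)
    return P@T[:3,:3].T+T[:3,3]
E
python3 - <<'E'
from h import *
np.set_printoptions(precision=4,suppress=True)
o=ctrl.get_obs();print(o["time_s"],o["eef_pos"],o["eef_rot"],o["wrist_force"])
ims=[]
for c in("scene","side"):
    im,d=ctrl.camera(c);np.save(f"d_{c}.npy",d);np.save(f"i_{c}.npy",im)
    for t in("centrifuge","pawl_tab","lid_front","stain_jar","tube_rack","spray_bottle","beaker","petri_stack","slide_box","timer"):
        for r in ctrl.outline_of(c,t)[:1]:
            P=pts(c,d,r["region"])
            print(c,t,round(r["score"],2),np.round(r["position"]),len(P),np.median(P,0) if len(P) else'',P.min(0) if len(P) else '',P.max(0) if len(P) else'')
            np.save(f"m_{c}_{t}.npy",r["region"])
    cv2.imwrite(f"pics/{c}0.png",im[:,:,::-1])
E
```

```text
pics
0.0 [ 0.1326 -0.5589  0.2304] [-0.0009  0.9932  0.1161  0.0001] [-0.0028 -1.0577 -0.1673]
scene centrifuge 0.59 [295. 197.] 11220 [0.5525 0.0116 0.1554] [ 0.2569 -0.3616 -0.0058] [0.6886 0.1609 0.2708]
scene pawl_tab 0.77 [271. 214.] 206 [0.6572 0.0602 0.2378] [ 0.6184 -0.0092  0.1602] [0.6804 0.0885 0.2447]
scene lid_front 0.8 [292. 164.] 4705 [ 0.5172 -0.0485  0.2256] [ 0.2569 -0.3566 -0.0044] [0.648  0.057  0.2708]
scene stain_jar 0.68 [339. 205.] 207 [0.4758 0.1177 0.1907] [0.4279 0.0787 0.1473] [0.4876 0.1312 0.2046]
scene tube_rack 0.82 [228. 122.] 1687 [ 0.491  -0.4277  0.0554] [ 0.3579 -0.5656 -0.0051] [ 0.5844 -0.3992  0.1199]
scene spray_bottle 0.78 [191. 134.] 866 [ 0.6414 -0.4191  0.1016] [ 0.5556 -0.5672 -0.0037] [ 0.6682 -0.3992  0.1963]
scene petri_stack 0.78 [354. 363.] 1224 [0.6822 0.4374 0.0599] [0.6301 0.3903 0.0013] [0.7199 0.4772 0.0685]
scene slide_box 0.65 [229. 270.] 2012 [0.7923 0.0266 0.0301] [ 0.7299 -0.0922 -0.0077] [0.8359 0.1117 0.0404]
scene timer 0.93 [428. 301.] 382 [0.4111 0.4178 0.0407] [0.3934 0.3877 0.0014] [0.4232 0.4446 0.0701]
side centrif
[... 377 characters left out ...]
0.4465 0.0418 0.1455] [0.518  0.1323 0.2007]
side tube_rack 0.78 [373. 180.] 536 [ 0.5391 -0.4317  0.0545] [ 0.2787 -0.6101 -0.0053] [0.6339 0.0652 0.4179]
side spray_bottle 0.68 [352. 151.] 403 [ 0.6164 -0.4271  0.1265] [ 0.5891 -0.7587 -0.0063] [ 0.7794 -0.4021  0.1939]
side beaker 0.72 [197. 328.] 1178 [0.5339 0.406  0.0621] [ 0.5039  0.3653 -0.0042] [0.6285 0.4379 0.0974]
side petri_stack 0.7 [150. 313.] 1357 [0.6536 0.4415 0.0563] [ 0.6224  0.3757 -0.0055] [0.7692 0.4765 0.0646]
side slide_box 0.75 [222. 228.] 1020 [0.7829 0.0564 0.0278] [ 0.7341 -0.0728 -0.006 ] [0.8609 0.1124 0.0371]
side timer 0.9 [239. 364.] 578 [0.3906 0.4208 0.0405] [ 0.3772  0.3798 -0.002 ] [0.413  0.4451 0.0661]
```

View pics/scene0.png

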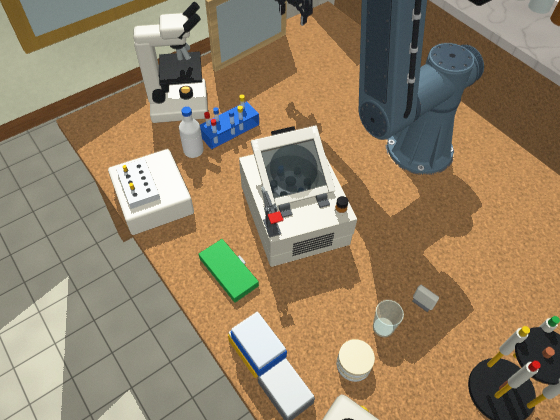

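View pics/side0.png

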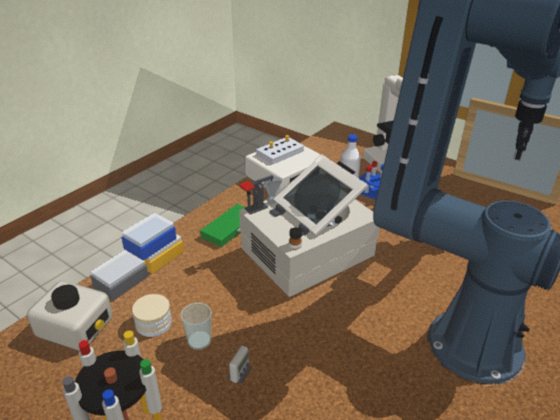

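Run:
```python
from h import *
np.set_printoptions(precision=4,suppress=True)
# fused cloud; fit yaw from housing: points z 0.03..0.14 & box
A=[]
for c in("scene","side"):
    d=np.load(f"d_{c}.npy");im=np.load(f"i_{c}.npy")
    m=np.load(f"m_{c}_centrifuge.npy")|np.load(f"m_{c}_lid_front.npy")
    m=cv2.erode(m.astype(np.uint8),np.ones((3,3)))>0
    P=pts(c,d,m);A.append(P)
    t=np.load(f"m_{c}_pawl_tab.npy");Q=pts(c,d,t);k=(Q[:,2]>.225);print(c,"tab",Q[k].mean(0),np.ptp(Q[k],0),k.sum())
    t=np.load(f"m_{c}_stain_jar.npy");Q=pts(c,d,t);print("jar",np.median(Q[Q[:,2]>.17],0))
P=np.vstack(A)
b=P[(P[:,2]>.02)&(P[:,2]<.165)&(P[:,1]>-.25)&(P[:,0]<.75)]
r=cv2.minAreaRect(b[:,:2].astype(np.float32));print(r)
d=P[(abs(P[:,2]-.15)<.006)&(P[:,1]>-.25)];print("deck",len(d),d.min(0),d.max(0))
h=P[(P[:,2]>.235)&(P[:,1]>-.3)];print("high",len(h),np.percentile(h,[1,50,99],axis=0))
```

```text
scene tab [0.6583 0.0532 0.2377] [0.0431 0.0977 0.0179] 201
jar [0.4746 0.1167 0.1962]
side tab [0.6508 0.0479 0.2351] [0.0491 0.0975 0.0151] 185
jar [0.4606 0.1188 0.1935]
((0.5177242755889893, -0.02232097089290619), (0.31525689363479614, 0.25968748331069946), 71.68508911132812)
deck 5715 [ 0.3588 -0.207   0.144 ] [0.6872 0.1597 0.156 ]
high 3190 [[ 0.399  -0.1502  0.2352]
 [ 0.5013 -0.0948  0.2462]
 [ 0.6726  0.0803  0.2646]]
```

The scene view shows the lid open toward −y, the red tab at about (275,216) and the jar at (342,205). In the side view the tab is at about (248,187), with the lid's front edge to the upper right. The housing's +x axis points roughly to world +y, at about 72°. Next I'll refine from the red pixels and the lid points.

Run:
```python
from h import *
np.set_printoptions(precision=4,suppress=True)
a=np.radians(71.7);ax=np.array([np.cos(a),np.sin(a)]);ay=np.array([-ax[1],ax[0]]);C=np.array([.5177,-.0223])
for c in("scene","side"):
    d=np.load(f"d_{c}.npy");im=np.load(f"i_{c}.npy").astype(int)
    red=(im[...,0]>120)&(im[...,1]<70)&(im[...,2]<70)
    near=cv2.dilate(np.load(f"m_{c}_pawl_tab.npy").astype(np.uint8),np.ones((9,9)))>0
    Q=pts(c,d,red&near);Q=Q[abs(Q[:,2]-.235)<.02];print(c,"red",len(Q),Q.mean(0),np.percentile(Q,[5,95],axis=0))
    m=cv2.erode(np.load(f"m_{c}_lid_front.npy").astype(np.uint8),np.ones((3,3)))>0
    cream=m&(im.min(2)>150)
    L=pts(c,d,cream);x=(L[:,:2]-C)@ax;y=(L[:,:2]-C)@ay
    k=(x<.07)&(x>-.2)&(abs(y)<.12)&(L[:,2]>.165)
    f=np.polyfit(x[k],L[k,2],1);res=L[k,2]-np.polyval(f,x[k]);kk=abs(res)<.008
    f=np.polyfit(x[k][kk],L[k,2][kk],1)
    print("lid",k.sum(),kk.sum(),"angle",-np.arctan(f[0]),"z at hinge",np.polyval(f,.06),"x rng",np.percentile(x[k][kk],[1,99]),"y",np.percentile(y[k][kk],[1,99]))
    d0=cv2.erode(np.load(f"m_{c}_centrifuge.npy").astype(np.uint8),np.ones((3,3)))>0
    D=pts(c,d,d0);D=D[(D[:,2]>.143)&(D[:,2]<.156)&(D[:,1]>-.22)];print("deck",cv2.minAreaRect(D[:,:2].astype(np.float32)))
print(ctrl.camera_params("wrist"))
```

```text
scene red 130 [0.6643 0.0718 0.2378] [[0.6494 0.0576 0.2339]
 [0.6796 0.0848 0.2409]]
lid 1604 1577 angle 0.5059344741302461 z at hinge 0.16664396989743452 x rng [-0.1138  0.0521] y [-0.0977  0.0889]
deck ((0.5218653678894043, -0.02334277331829071), (0.31097617745399475, 0.25008663535118103), 71.7587890625)
side red 80 [0.6595 0.071  0.2355] [[0.6448 0.0552 0.2323]
 [0.6747 0.0865 0.2385]]
lid 1410 1404 angle 0.5084912320196698 z at hinge 0.16264329349584672 x rng [-0.1137  0.051 ] y [-0.0969  0.0982]
deck ((0.5149555206298828, -0.02371048927307129), (0.3099994659423828, 0.2546570897102356), 71.4423828125)
{'K': array([[291.2342,   0.    , 285.1342],
       [  0.    , 291.2342, 208.3198],
       [  0.    ,   0.    ,   1.    ]]), 'mount': array([[-0.0003, -0.9469, -0.3214,  0.0841],
       [ 1.    , -0.0004,  0.0002,  0.0004],
       [-0.0004, -0.3214,  0.9469, -0.1424],
       [ 0.    ,  0.    ,  0.    ,  1.    ]])}
```

Request:
apply_moves:
  moves:
    - {"jaw": 0, "offset": [0, -20, -40], "rot": [0, 0, 0]}
    - {"jaw": 0, "offset": [30, -30, -40], "rot": [0, 0, 0]}
    - {"jaw": 0, "offset": [45, -40, -15], "rot": [0, 0, 0]}
    - {"jaw": 0, "offset": [45, -40, -10], "rot": [0, 0, 0]}
    - {"jaw": 0, "offset": [45, -40, -10], "rot": [0, 0, 0]}

```text
time_s: 1.72
eef_pos: [0.2547, -0.3545, 0.3469]
eef_rot: [0.0, 0.993, 0.116, 0.0]
wrist_force: [0.6, 0.9, -1.0]
opening: 0.002
grasp_force: 0.0
```

Request:
apply_moves:
  moves:
    - {"jaw": 0, "offset": [49, -32, 0], "rot": [0, 0, 0]}
    - {"jaw": 0, "offset": [49, -32, 0], "rot": [0, 0, 0]}
    - {"jaw": 0, "offset": [49, -32, 0], "rot": [0, 0, 0]}
    - {"jaw": 0, "offset": [49, -32, 0], "rot": [0, 0, 0]}
    - {"jaw": 0, "offset": [49, -32, 0], "rot": [0, 0, 0]}

```text
time_s: 2.35
eef_pos: [0.4566, -0.1422, 0.3467]
eef_rot: [0.0, 0.993, 0.116, 0.0]
wrist_force: [1.7, -1.1, -0.4]
opening: 0.003
grasp_force: 0.0
```

Request:
apply_moves:
  moves:
    - {"jaw": 0, "offset": [49, -32, 0], "rot": [0, 0, 0]}
    - {"jaw": 0, "offset": [49, -32, 0], "rot": [0, 0, 0]}
    - {"jaw": 0, "offset": [0, 0, 0], "rot": [0, 0, 10.6]}
    - {"jaw": 0, "offset": [0, 0, 0], "rot": [0, 0, 10.6]}
    - {"jaw": 0, "offset": [0, 0, 0], "rot": [0, 0, 10.5]}

```text
time_s: 2.98
eef_pos: [0.5362, -0.0586, 0.3462]
eef_rot: [-0.0, 0.987, -0.162, -0.0]
wrist_force: [-0.3, -0.4, -0.3]
opening: -0.0
grasp_force: 0.0
```

Request:
apply_moves:
  moves:
    - {"jaw": 0, "offset": [16, -34, 2], "rot": [0, 0, 0]}
    - {"jaw": 0, "offset": [16, -34, 5], "rot": [0, 0, 0]}
    - {"jaw": 0, "offset": [16, -34, 15], "rot": [0, 0, 0]}
    - {"jaw": 0, "offset": [16, -34, 15], "rot": [0, 0, 0]}
    - {"jaw": 0, "offset": [13, -36, 15], "rot": [0, 0, 0]}

```text
time_s: 3.6
eef_pos: [0.6642, 0.0808, 0.2937]
eef_rot: [0.0, 0.987, -0.16, 0.0]
wrist_force: [-0.6, -0.6, -0.4]
opening: 0.001
grasp_force: 0.0
```

```bash
cat >> h.py <<'E'
def wrist():
    o=ctrl.get_obs();im,d=ctrl.camera("wrist");T=np.eye(4);q=o["eef_rot"]
    T[:3,:3]=R.from_quat([q[1],q[2],q[3],q[0]]).as_matrix();T[:3,3]=o["eef_pos"]
    return o,im,d,T@np.array(ctrl.camera_params("wrist")["mount"]),T
E
python3 - <<'E'
from h import *
np.set_printoptions(precision=4,suppress=True)
o,im,d,TC,T=wrist();print(o["eef_pos"],o["time_s"])
i=im.astype(int);red=(i[...,0]>110)&(i[...,1]<70)&(i[...,2]<70)
Q=pts("wrist",d,red,TC);Q=Q[abs(Q[:,2]-.235)<.02]
print(len(Q),np.percentile(Q,[2,50,98],axis=0))
L=(Q-T[:3,3])@T[:3,:3];print("tool frame",np.percentile(L,[2,50,98],axis=0))
cv2.imwrite("pics/w1.png",im[:,:,::-1])
E
```

```text
[0.6642 0.0808 0.2937] 3.6
1604 [[0.6512 0.0542 0.2347]
 [0.668  0.0694 0.2369]
 [0.6834 0.0849 0.2382]]
tool frame [[-0.009  -0.0041  0.0555]
 [ 0.0073  0.0097  0.0568]
 [ 0.0217  0.0231  0.059 ]]
```

View pics/w1.png

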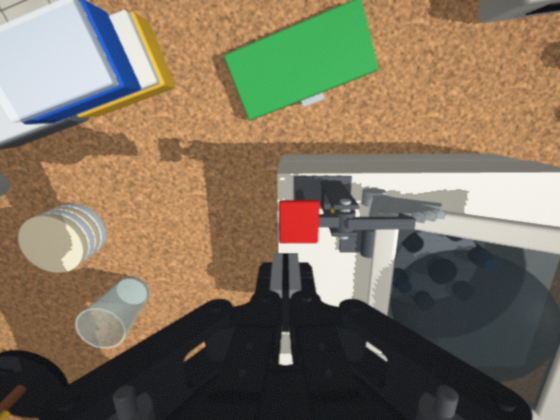

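The wrist view shows the tab at pixels x 280–320, y 200–243, unobstructed. Its centre is about 6 mm in tool +x and 9 mm in +y, and 57 mm below the tip. I'll press about 8 mm behind its middle.

Request:
apply_moves:
  moves:
    - {"jaw": 0, "offset": [5, 2, 10], "rot": [0, 0, 0]}
    - {"jaw": 0, "offset": [0, 0, 15], "rot": [0, 0, 0]}
    - {"jaw": 0, "offset": [0, 0, 15], "rot": [0, 0, 0]}
    - {"jaw": 0, "offset": [0, 0, 10], "rot": [0, 0, 0]}
    - {"jaw": 0, "offset": [0, 0, 3], "rot": [0, 0, 0]}

```text
time_s: 4.28
eef_pos: [0.6669, 0.0762, 0.2403]
eef_rot: [0.0, 0.987, -0.16, -0.001]
wrist_force: [0.8, -0.5, 0.4]
opening: 0.001
grasp_force: 0.0
```

Request:
apply_moves:
  moves:
    - {"jaw": 0, "offset": [0, 0, 3], "rot": [0, 0, 0]}
    - {"jaw": 0, "offset": [0, 0, 3], "rot": [0, 0, 0]}
    - {"jaw": 0, "offset": [0, 0, 2], "rot": [0, 0, 0]}
    - {"jaw": 0, "offset": [0, 0, 2], "rot": [0, 0, 0]}
    - {"jaw": 0, "offset": [0, 0, 0], "rot": [0, 0, 0]}

```text
time_s: 4.9
eef_pos: [0.6675, 0.0766, 0.2312]
eef_rot: [0.0, 0.987, -0.159, 0.0]
wrist_force: [0.6, 1.5, 1.0]
opening: 0.0
grasp_force: 0.7
```

Request:
apply_moves:
  moves:
    - {"jaw": 0, "offset": [0, 0, 2], "rot": [0, 0, 0]}
    - {"jaw": 0, "offset": [0, 0, 2], "rot": [0, 0, 0]}
    - {"jaw": 0, "offset": [0, 0, 2], "rot": [0, 0, 0]}
    - {"jaw": 0, "offset": [0, 0, 0], "rot": [0, 0, 0]}
    - {"jaw": 0, "offset": [0, 0, 0], "rot": [0, 0, 0]}

```text
time_s: 5.52
eef_pos: [0.6674, 0.0765, 0.2252]
eef_rot: [0.0, 0.987, -0.16, -0.0]
wrist_force: [0.4, -0.7, -0.8]
opening: -0.001
grasp_force: 0.0
```

Request:
apply_moves:
  moves:
    - {"jaw": 0, "offset": [0, 0, 2], "rot": [0, 0, 0]}
    - {"jaw": 0, "offset": [0, 0, 2], "rot": [0, 0, 0]}
    - {"jaw": 0, "offset": [0, 0, 2], "rot": [0, 0, 0]}
    - {"jaw": 0, "offset": [0, 0, 0], "rot": [0, 0, 0]}
    - {"jaw": 0, "offset": [0, 0, 0], "rot": [0, 0, 0]}

```text
time_s: 6.15
eef_pos: [0.6674, 0.0766, 0.2193]
eef_rot: [-0.0, 0.987, -0.16, -0.0]
wrist_force: [1.0, -0.3, -0.6]
opening: 0.001
grasp_force: 0.0
```

Request:
apply_moves:
  moves:
    - {"jaw": 0, "offset": [0, 0, -5], "rot": [0, 0, 0]}
    - {"jaw": 0, "offset": [0, 0, -15], "rot": [0, 0, 0]}
    - {"jaw": 0, "offset": [0, 0, -25], "rot": [0, 0, 0]}
    - {"jaw": 0, "offset": [0, 0, -30], "rot": [0, 0, 0]}
    - {"jaw": 0, "offset": [0, 0, 0], "rot": [0, 0, 0]}

```text
time_s: 6.78
eef_pos: [0.6693, 0.0765, 0.2992]
eef_rot: [-0.0, 0.987, -0.16, 0.004]
wrist_force: [-0.5, 0.1, -0.1]
opening: -0.005
grasp_force: 0.0
```

Run:
```python
from h import *
np.set_printoptions(precision=4,suppress=True)
o,im,d,TC,T=wrist();print(o["eef_pos"],o["time_s"])
def tab(c,im,d,TC=None):
    i=im.astype(int);red=(i[...,0]>100)&(i[...,1]<70)&(i[...,2]<70)
    Q=pts(c,d,red,TC);Q=Q[(abs(Q[:,2]-.225)<.03)&(np.hypot(Q[:,0]-.665,Q[:,1]-.07)<.04)]
    s=(Q[:,:2]-[.6623,.073])@[.3157,.9489]
    f=np.polyfit(s,Q[:,2],1);print(c,len(Q),np.median(Q,0),"slope rad",-np.arctan(f[0]),"z mid",f[1])
tab("wrist",im,d,TC);cv2.imwrite("pics/w2.png",im[:,:,::-1])
for c in("side","scene"):
    im,d=ctrl.camera(c)
    try: tab(c,im,d)
    except Exception as e: print(c,e)
```

```text
[0.6693 0.0765 0.2992] 6.775
wrist 1203 [0.6673 0.0678 0.2196] slope rad 0.485341218518043 z mid 0.21781541436722418
side 98 [0.6569 0.0697 0.218 ] slope rad 0.42042394863212207 z mid 0.21604032576755197
scene 144 [0.6655 0.0706 0.2199] slope rad 0.3015821173740681 z mid 0.2189250923634022
```

View pics/w2.png

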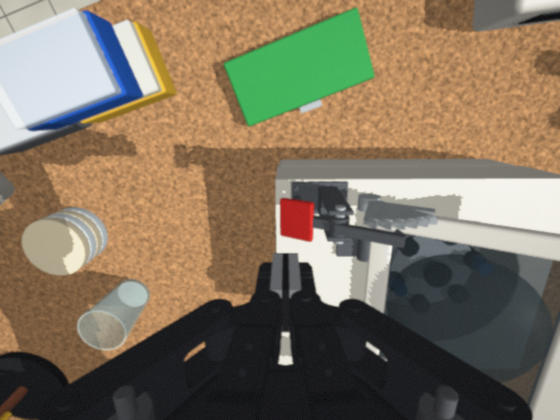

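The pawl is free: the tab slopes 0.485 rad and sits 18 mm lower, and the wrist view at about (297,220) shows the nose lifted off the quadrant. Next I'll move over the lid's front bar.

Request:
apply_moves:
  moves:
    - {"jaw": 0, "offset": [-10, 20, -25], "rot": [0, 0, 0]}
    - {"jaw": 0, "offset": [-22, 44, 0], "rot": [0, 0, 0]}
    - {"jaw": 0, "offset": [-22, 44, 0], "rot": [0, 0, 0]}
    - {"jaw": 0, "offset": [-22, 44, 0], "rot": [0, 0, 0]}
    - {"jaw": 0, "offset": [-22, 44, 0], "rot": [0, 0, 0]}

```text
time_s: 7.55
eef_pos: [0.5109, -0.0793, 0.3179]
eef_rot: [-0.0, 0.987, -0.159, -0.001]
wrist_force: [-0.1, -0.8, -0.8]
opening: 0.0
grasp_force: 0.0
```

Request:
apply_moves:
  moves:
    - {"jaw": 0, "offset": [-14, 44, 0], "rot": [0, 0, 0]}
    - {"jaw": 0, "offset": [0, 0, 10], "rot": [0, 0, 0]}
    - {"jaw": 0, "offset": [0, 0, 10], "rot": [0, 0, 0]}
    - {"jaw": 0, "offset": [0, 0, 0], "rot": [0, 0, 0]}
    - {"jaw": 0, "offset": [0, 0, 0], "rot": [0, 0, 0]}

```text
time_s: 8.18
eef_pos: [0.4859, -0.1151, 0.299]
eef_rot: [-0.0, 0.987, -0.159, -0.0]
wrist_force: [-0.3, -0.1, 0.5]
opening: -0.005
grasp_force: 0.0
```

Run:
```python
from h import *
np.set_printoptions(precision=4,suppress=True)
o,im,d,TC,T=wrist();p=np.array(o["eef_pos"]);print(p,o["eef_rot"],o["time_s"])
H=np.array([.5373,.0334]);ax=np.array([.3157,.9489]);ay=np.array([-.9489,.3157])
print("tcp in hinge frame",(p[:2]-H)@ax,(p[:2]-H)@ay,p[2]-.16)
i=im.astype(int);c=(i.min(2)>130)
P=pts("wrist",d,c,TC);x=(P[:,:2]-H)@ax;y=(P[:,:2]-H)@ay;z=P[:,2]-.16
k=(y>-.09)&(y<-.01)&(x<-.1)&(x>-.2)&(z>.04)&(z<.13)
f=np.polyfit(x[k],z[k],1);print(k.sum(),"ang",-np.arctan(f[0]),"z@-.1545",np.polyval(f,-.1545),np.percentile(x[k],[2,98]))
cv2.imwrite("pics/w3.png",im[:,:,::-1])
```

```text
[ 0.4859 -0.1151  0.299 ] [-0.0002  0.9873 -0.1588 -0.0003] 8.175
tcp in hinge frame -0.15716893764029463 0.0018606752249162445 0.139010160482284
7123 ang 0.468180322163556 z@-.1545 0.09101812727804362 [-0.1777 -0.1117]
```

View pics/w3.png

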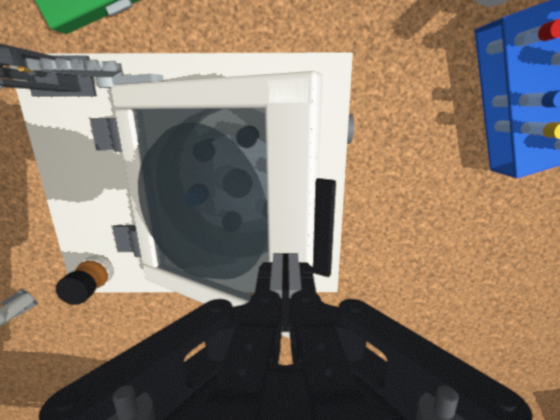

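The wrist view shows the cream bar at columns 268–315 with the fingertips (about 287,260) in line over it, clear of the dome. I'll descend and push along the arc.

Request:
apply_moves:
  moves:
    - {"jaw": 0, "offset": [0, 0, 12], "rot": [0, 0, 0]}
    - {"jaw": 0, "offset": [0, 0, 12], "rot": [0, 0, 0]}
    - {"jaw": 0, "offset": [0, 0, 8], "rot": [0, 0, 0]}
    - {"jaw": 0, "offset": [0, 0, 4], "rot": [0, 0, 0]}
    - {"jaw": 0, "offset": [0, 0, 3], "rot": [0, 0, 0]}

```text
time_s: 8.85
eef_pos: [0.4856, -0.116, 0.2601]
eef_rot: [-0.0, 0.987, -0.16, -0.0]
wrist_force: [-0.1, -0.1, 0.5]
opening: 0.001
grasp_force: 0.0
```

Request:
apply_moves:
  moves:
    - {"jaw": 0, "offset": [0, 1, 3], "rot": [0, 0, 0]}
    - {"jaw": 0, "offset": [0, 1, 3], "rot": [0, 0, 0]}
    - {"jaw": 0, "offset": [0, 2, 4], "rot": [0, 0, 0]}
    - {"jaw": 0, "offset": [0, 2, 4], "rot": [0, 0, 0]}
    - {"jaw": 0, "offset": [0, 2, 4], "rot": [0, 0, 0]}

```text
time_s: 9.48
eef_pos: [0.4831, -0.1238, 0.2422]
eef_rot: [0.0, 0.987, -0.16, 0.0]
wrist_force: [0.9, -1.4, 2.5]
opening: -0.001
grasp_force: 0.8
```

Force is about 2.5 N, so the lid is moving. I'll continue.

Request:
apply_moves:
  moves:
    - {"jaw": 0, "offset": [0, 1, 4], "rot": [0, 0, 0]}
    - {"jaw": 0, "offset": [0, 1, 4], "rot": [0, 0, 0]}
    - {"jaw": 0, "offset": [0, 1, 4], "rot": [0, 0, 0]}
    - {"jaw": 0, "offset": [0, 1, 3], "rot": [0, 0, 0]}
    - {"jaw": 0, "offset": [0, 1, 3], "rot": [0, 0, 0]}

```text
time_s: 10.1
eef_pos: [0.4813, -0.1283, 0.224]
eef_rot: [-0.0, 0.987, -0.16, -0.0]
wrist_force: [-0.9, -1.8, 1.7]
opening: 0.0
grasp_force: 0.8
```

Request:
apply_moves:
  moves:
    - {"jaw": 0, "offset": [0, 1, 4], "rot": [0, 0, 0]}
    - {"jaw": 0, "offset": [0, 1, 4], "rot": [0, 0, 0]}
    - {"jaw": 0, "offset": [0, 1, 4], "rot": [0, 0, 0]}
    - {"jaw": 0, "offset": [0, 1, 3], "rot": [0, 0, 0]}
    - {"jaw": 0, "offset": [0, 1, 3], "rot": [0, 0, 0]}

```text
time_s: 10.72
eef_pos: [0.4799, -0.1329, 0.2061]
eef_rot: [-0.0, 0.987, -0.16, 0.0]
wrist_force: [-0.4, 0.6, 0.9]
opening: -0.002
grasp_force: 0.7
```

Request:
apply_moves:
  moves:
    - {"jaw": 0, "offset": [0, 1, 4], "rot": [0, 0, 0]}
    - {"jaw": 0, "offset": [0, 1, 4], "rot": [0, 0, 0]}
    - {"jaw": 0, "offset": [0, 0.5, 4], "rot": [0, 0, 0]}
    - {"jaw": 0, "offset": [0, 0.5, 3], "rot": [0, 0, 0]}
    - {"jaw": 0, "offset": [0, 0.5, 3], "rot": [0, 0, 0]}

```text
time_s: 11.35
eef_pos: [0.4787, -0.1364, 0.1881]
eef_rot: [0.0, 0.987, -0.16, -0.0]
wrist_force: [1.1, 0.6, 1.3]
opening: 0.0
grasp_force: 0.7
```

Request:
apply_moves:
  moves:
    - {"jaw": 0, "offset": [0, 0.5, 3], "rot": [0, 0, 0]}
    - {"jaw": 0, "offset": [0, 0.5, 3], "rot": [0, 0, 0]}
    - {"jaw": 0, "offset": [0, 0.5, 3], "rot": [0, 0, 0]}
    - {"jaw": 0, "offset": [0, 0.5, 3], "rot": [0, 0, 0]}
    - {"jaw": 0, "offset": [0, 0, 2], "rot": [0, 0, 0]}

```text
time_s: 11.98
eef_pos: [0.4781, -0.1383, 0.1741]
eef_rot: [0.0, 0.987, -0.16, -0.0]
wrist_force: [-0.0, -0.4, 0.3]
opening: -0.002
grasp_force: 0.7
```

Request:
apply_moves:
  moves:
    - {"jaw": 0, "offset": [0, 0, 2], "rot": [0, 0, 0]}
    - {"jaw": 0, "offset": [0, 0, 2], "rot": [0, 0, 0]}
    - {"jaw": 0, "offset": [0, 0, 1], "rot": [0, 0, 0]}
    - {"jaw": 0, "offset": [0, 0, 1], "rot": [0, 0, 0]}
    - {"jaw": 0, "offset": [0, 0, 1], "rot": [0, 0, 0]}

```text
time_s: 12.6
eef_pos: [0.4782, -0.1383, 0.1673]
eef_rot: [0.0, 0.987, -0.16, 0.0]
wrist_force: [-1.0, 0.2, 0.5]
opening: 0.004
grasp_force: 0.7
```

Request:
apply_moves:
  moves:
    - {"jaw": 0, "offset": [0, 0, 1], "rot": [0, 0, 0]}
    - {"jaw": 0, "offset": [0, 0, 1], "rot": [0, 0, 0]}
    - {"jaw": 0, "offset": [0, 0, 0.5], "rot": [0, 0, 0]}
    - {"jaw": 0, "offset": [0, 0, 0], "rot": [0, 0, 0]}
    - {"jaw": 0, "offset": [0, 0, 0], "rot": [0, 0, 0]}

```text
time_s: 13.22
eef_pos: [0.4782, -0.1383, 0.1659]
eef_rot: [0.0, 0.987, -0.159, 0.0]
wrist_force: [-4.3, 1.4, 10.4]
opening: 0.002
grasp_force: 5.0
```

The stop is reached at z = 0.166 with 10 N. I'll retreat up and clear.

Request:
apply_moves:
  moves:
    - {"jaw": 0, "offset": [0, 0, -2], "rot": [0, 0, 0]}
    - {"jaw": 0, "offset": [0, 0, -8], "rot": [0, 0, 0]}
    - {"jaw": 0, "offset": [0, 0, -40], "rot": [0, 0, 0]}
    - {"jaw": 0, "offset": [0, 0, -55], "rot": [0, 0, 0]}
    - {"jaw": 0, "offset": [0, 0, -50], "rot": [0, 0, 0]}

```text
time_s: 13.85
eef_pos: [0.4781, -0.138, 0.3218]
eef_rot: [-0.0, 0.987, -0.16, 0.0]
wrist_force: [0.7, -0.2, 0.7]
opening: 0.003
grasp_force: 0.0
```

Request:
apply_moves:
  moves:
    - {"jaw": 0, "offset": [-40, 40, 0], "rot": [0, 0, 0]}
    - {"jaw": 0, "offset": [-40, 40, 0], "rot": [0, 0, 0]}
    - {"jaw": 0, "offset": [-30, 30, 0], "rot": [0, 0, 0]}
    - {"jaw": 0, "offset": [0, 0, 0], "rot": [0, 0, 0]}
    - {"jaw": 0, "offset": [0, 0, 0], "rot": [0, 0, 0]}

```text
time_s: 14.48
eef_pos: [0.3395, -0.2079, 0.3201]
eef_rot: [0.0, 0.987, -0.16, 0.0]
wrist_force: [-0.7, 0.0, 0.1]
opening: 0.002
grasp_force: 0.0
```

Run:
```python
from h import *
np.set_printoptions(precision=4,suppress=True)
print(ctrl.get_obs()["time_s"],ctrl.get_obs()["eef_pos"])
H=np.array([.5373,.0334]);ax=np.array([.3157,.9489]);ay=np.array([-.9489,.3157])
for c in("side","scene"):
    im,d=ctrl.camera(c);cv2.imwrite(f"pics/{c}9.png",im[:,:,::-1])
    P=pts(c,d,im.min(2)>140);x=(P[:,:2]-H)@ax;y=(P[:,:2]-H)@ay;z=P[:,2]-.16
    k=(abs(y)<.09)&(x<.0)&(x>-.19)&(z>-.004)&(z<.06)
    f=np.polyfit(x[k],z[k],1);print(c,k.sum(),"ang",-np.arctan(f[0]),"z@front",np.median(z[k&(x<-.165)]))
    i=im.astype(int);red=(i[...,0]>100)&(i[...,1]<70)&(i[...,2]<70)
    Q=pts(c,d,red);Q=Q[(abs(Q[:,2]-.225)<.03)&(np.hypot(Q[:,0]-.665,Q[:,1]-.07)<.04)];print("tab",len(Q),np.median(Q,0))
```

```text
14.475 [ 0.3395 -0.2079  0.3201]
side 725 ang 0.0018220233910874633 z@front 0.004787331957571445
tab 97 [0.6587 0.0691 0.2173]
scene 1117 ang 0.006249129919085025 z@front 0.007199590299476949
tab 141 [0.6649 0.0702 0.2203]
```

View pics/scene9.png

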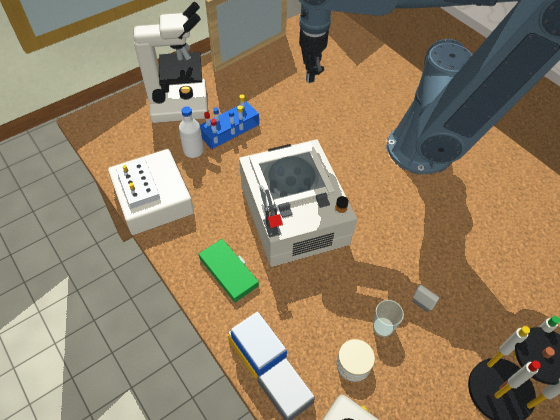

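The final scene view shows the lid flat at about (290,180), the tab still down at (275,221), the jar standing at (342,205), the other things in place and the arm clear.

```bash
python3 -c "
from bench import ctrl
print(ctrl.hand_in())"
```

```text
the job is handed in; nothing more can be done
None
```

The job is handed in: the pawl is clicked free, the lid reads fully shut (within about 0.006 rad), the surrounding things look undisturbed in the last view, and the arm stands clear; about 14.5 s of the 48 s were used.

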